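# Slide the battery box home into its charging dock

## Task

Push the heavy battery box along the worktop into the charging dock until it sits square between the two guide rails and fully home against the back stop, then take the arm away from it. Push it low, near its base, so that it slides on its feet: never tip it or lift it, and do not grasp it. Leave the oil bottle and the grease tub beside the dock where they stand.

Things in the scene. Friction and masses are not known exactly. Their poses are not given: they have to be found in the camera images.
- battery: Loose battery box, grey plastic with black lid, 0.7-1.0 kg, 100 mm deep (x) by 150 mm wide (y) by 81 mm high; plain upright sides from 5 mm above the worktop. Origin: centre of its underside. x points to the front face (two copper contacts), which looks roughly towards the dock: within 0.35 rad of the dock's x and 50 mm of its centre line at the start.
- battery_back (a point): Where to push the box into the dock: middle of its ribbed rear face (battery x = -50 mm), 15 mm above the underside; axes as the box. The box rests on four rubber feet 6 mm high, outer edges 31 mm in x and 65 mm in y from the centre. Its shell is slick. It slides under about 6 to 16 N and tips over when pushed near its top edge; pushed in its lower third it slides.
- dock: Charging dock, fixed, open towards the robot. Origin: on the worktop where the centre of the fully docked box's underside comes to lie. x points into the dock, y across. Back stop: grey block 130 mm wide, 60 mm high, front face at x = +50 mm. Two aluminium guide rails 30 mm high, inner faces at y = +-79 mm (4 mm play each side), straight from x = -20 to +75 mm.
- dock_mouth (a point): Middle of the dock's mouth on the worktop, at dock x = -72 mm; axes as the dock. From the straight rails (x = -20 mm) the rails flare outwards to inner faces at y = +-98 mm here. The docked box stands 30 mm out of the straight rails; its rear face is then at dock x = -50 mm, between the flares.
- oil_bottle: Bystander: small oil bottle with thin nozzle, 38 mm across, 126 mm high, standing left of the dock. Origin: centre of its underside. To be left where it stands.
- grease_tub: Bystander: flat round tub with screw lid, 66 mm across, 42 mm high, standing right of the dock. Origin: centre of its underside. To be left where it stands.

How it is judged (in metres and radians):
At the end, for the whole second after the job is handed in: The box stands upright on the worktop, at rest and released, between the guide rails (within 8 mm of the dock's centre line), less than 6 mm short of the back stop and within 0.06 rad of square to it (x of battery in the frame of dock above -0.006 m and y of battery in the frame of dock between -0.008 and 0.008 m and angle between the x axis of battery and the x axis of dock, either way round below 0.06 rad and angle between battery's own z axis and vertical below 0.04 rad and height (world z) of battery below 0.004 m and linear speed of battery below 0.02 m/s); the robot touches nothing.
It fails at once if the box is tipped by more than 0.2 rad (angle between battery's own z axis and vertical above 0.2 rad).
It fails at once if the box is lifted (underside centre more than 12 mm up) (height (world z) of battery above 0.012 m).
It fails at once if the oil bottle is moved by more than 20 mm (distance of oil_bottle from where it was at the start of the episode above 0.02 m).
It fails at once if the grease tub is moved by more than 20 mm (distance of grease_tub from where it was at the start of the episode above 0.02 m).
It also fails if it takes over 72 s, if anything falls off the work surface, if the arm or the gripper's body presses on something with over 40 N, if the wrist force passes 120 N, or if a joint passes its speed limit or range.

## Robot

A 7-joint arm with a two-finger parallel gripper is mounted at the origin on a cart in front of the work surface, level with it; the furniture and walls round the work are solid. World frame = base frame: x ahead of the robot, y to its left, z up, the work surface at z = 0. Lengths are in mm, angles in rad, forces in N, time in s.
With the tool pointing down it reaches from about 425 to 1025 mm from the base axis. Payload 3.6 kg.
Tool frame: the origin (TCP) lies at the very end of the fingers, on their centre line; the grasp point (between the pads) lies 19 mm behind it; z points along the fingers, y is the line along which they close (so a half turn about z gives the same grasp; the last joint's range is limited). The gripper opens to 85 mm and grips with 20 to 120 N. Pads are 22 mm wide; open, the fingers measure 114 mm over their backs; the gripper's body (76 mm by 85 mm) begins 54 mm behind the grasp point. The pads swing forward as they close: fully open they stand 13 mm farther back than shut.
Start: joints at [-1.357, 0.591, 0.048, 1.609, -0.033, 0.943, -0.034], TCP at [218.952, 691.151, 231.302] pointing down, gripper open.
Joint ranges: [-2.69, 2.69], [-0.47, 2.24], [-1.27, 1.36], [0.19, 2.51], [-1.53, 4.68], [0.08, 2.07], [-3.09, 3.09]. Speed limits (rad/s): [2.57, 2.57, 3.14, 3.14, 3.14, 3.14, 3.14].

## Interface

Orientations are given as a unit quaternion [w, x, y, z].
In Python, from cell import env, cams gives the robot as it stands.
- The arm moves only by the tool arm_command, never from a script. Its argument "commands" is one flat list of numbers, 7 for each row, row after row: the turn, a rotation vector about the tool's x, y, z scaled (see below), then the shift along the tool's x, y, z scaled (see below), then the opening, from 0 (shut) to 1 (fully open). A call has exactly 8 rows; each row is the pose to reach, as a shift and turn from the pose commanded when the call began, along the tool's axes at that moment; what a row does not reach only later rows make up. The controller multiplies each number of a shift by 150 mm and each number of a turn by 1.5 rad. A row lasts 1/12 s, in which the tool goes at most 41.7 mm and 7.16 degrees, less where a joint would pass 70% of its speed; a pose out of reach is approached as far as the arm can. A call with a number of a shift or a turn outside -1 to 1 is refused whole. A call with a gripper value outside its range is refused whole. The fingers move at their own pace and stop on an object; "squeeze" is the grip in N (left out, the last holds). Time passes only in rows, so rows that repeat a pose let the fingers close, or fill a call up. It gives the time, the measured TCP pose, the force, the opening and the grip force at its end, in the units of the state.
- env.get_state(): the state, without advancing time (a new reading comes with each control period).
- cams.camera(name): name is "scene" or "top"; returns a dict with "color" (480x640x3 uint8, blue, green, red), "range_z" (480x640 float32, mm along the optical axis (not along the pixel's ray), 0 where there is no reading), "camera_matrix" (3x3 intrinsics, pixels), "R" (3x3) and "t" (3): a world point X has camera coordinates R X + t. Camera axes: x right, y down, z forward; pixel columns grow to the right and rows downward; lengths in mm; the calibration is good to about 2 mm. A picture is of the moment at which its call begins.
- env.sign_off(): hands the job in; it is judged then, once.
The state is a dict: "time_s": time; "joint_positions": joint angles; "qd": joint speeds; "joint_efforts": joint torques, N m; "tcp_pos": TCP position; "orientation": TCP orientation; "contact_force": force on the tool from outside, world axes, zero at the start; "wrist_torque": the same for the moment, N m; "opening": finger opening in mm; "gripper_force": force on a finger pad.
Only numpy, scipy, OpenCV 4.12 (cv2) and the standard library are available. Lean on these libraries where they do the work, as an engineer would, in place of code of your own. Each camera call takes 0.05 s, during which the arm holds its last target. There are 200 camera calls.

## Working session

There is one attempt and no reset: what is moved stays moved. The work goes in short steps, Python scripts to look and compute and a tool call to move; the robot and the scene stay as the last step left them, time stands still between calls to the robot, and variables do not carry over. Pictures are saved under pics/ and viewed, at most 10 in all, crops included, and the job is handed in when it is done.

Besides the shell and the picture viewer there is one more tool, called after ">>>" as name(argument=value, ...) on one line, values as JSON. arm_command: Moves the arm, as the interface text tells. Shifts and turns lie within -1 to 1; 1 stands for 150 mm of shift or 1.5 rad of turn. Its arguments: {"type":"object","properties":{"commands":{"type":"array"},"squeeze":{"type":"number"}},"required":["commands"]}

```bash
mkdir -p pics; python3 - <<'E'
from cell import env,cams
import cv2,numpy as np
s=env.get_state(); print(s)
for n in("top","scene"):
    c=cams.camera(n); cv2.imwrite(f"pics/{n}0.png",c["color"]); np.savez(f"{n}0.npz",**c)
    print(n,c["camera_matrix"],c["R"],c["t"])
E
```

```text
{'time_s': 0.0, 'joint_positions': array([-1.35749378,  0.59210695,  0.04827949,  1.60985806, -0.03329819,
        0.94268374, -0.03368501]), 'qd': array([ 0.00165938, -0.00011023, -0.00086759,  0.00020375,  0.00082316,
        0.00181085, -0.00147735]), 'joint_efforts': array([-2.13738776e-04, -5.48675323e+01,  1.54624756e+00, -1.98118150e+01,
        9.35092277e-03,  8.80721229e-03, -6.65981275e-06]), 'tcp_pos': array([218.68743711, 690.34942369, 230.13580461]), 'orientation': array([-1.13974408e-04,  1.52744638e-01,  9.88265049e-01, -1.12012006e-03]), 'contact_force': array([ 0.07944951,  0.52378462, -0.4741476 ]), 'wrist_torque': array([-0.00442867,  0.04950605,  0.01956406]), 'gripper_force': 0.0, 'opening': 85.62133290373684}
top [[505.35328003   0.         318.32145178]
 [  0.         505.35328003 240.96494928]
 [  0.           0.           1.        ]] [[-0.2090756  -0.9778923  -0.00374631]
 [-0.95547121  0.2050947  -0.21215781]
 [ 0.20823584 -0.04077754 -0.97722824]] [-133.25350164  604.86376899  774.12204615]
scene [[463.38330454   0.         320.73891206]
 [  0.         463.38330454 234.80875001]
 [  0.           0.           1.        ]] [[-0.72549228 -0.68820797 -0.00554422]
 [-0.48122814  0.51302527 -0.71079149]
 [ 0.4920167  -0.51300571 -0.70338092]] [243.71507969 442.0179508  490.44218598]
```

View pics/top0.png

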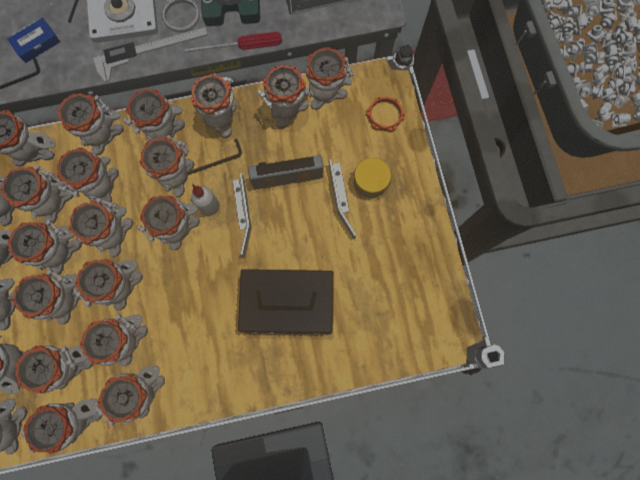

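View pics/scene0.png

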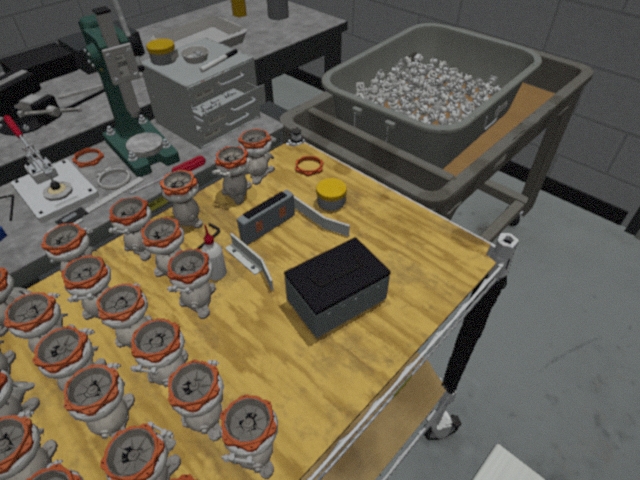

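Top view: the battery lid is at about (286,302), the back stop at (286,172), and the rails at (242,215) and (342,200). The bottle is at (203,200), the tub at (373,177), and the arm is out of view. The scene view shows the front contacts facing away, towards the dock.

```bash
cat > h.py <<'E'
import cv2,numpy as np
def cloud(c):
    K,R,t=c["camera_matrix"],c["R"],c["t"]; z=c["range_z"].astype(float)
    v,u=np.indices(z.shape); p=np.stack([(u-K[0,2])/K[0,0]*z,(v-K[1,2])/K[1,1]*z,z],-1)
    P=(p-t)@R; P[z==0]=np.nan; return P
def blobs(P,zlo,zhi,box,mina=30):
    u0,v0,u1,v1=box
    m=np.zeros(P.shape[:2],np.uint8); m[v0:v1,u0:u1]=((P[...,2]>zlo)&(P[...,2]<zhi))[v0:v1,u0:u1]
    n,l,s,c=cv2.connectedComponentsWithStats(m)
    out=[]
    for i in range(1,n):
        if s[i,4]<mina: continue
        q=P[l==i]; r=cv2.minAreaRect(q[:,:2].astype(np.float32))
        out.append((s[i,4],c[i],q))
        print(zlo,"n",s[i,4],"px",c[i].round(),"mean",q.mean(0).round(1),"rect",np.round(r[0],1),np.round(r[1],1),round(r[2],2))
        print("   corners",cv2.boxPoints(r).round(1).tolist())
    return out
E
python3 - <<'E'
from h import *
c=dict(np.load("top0.npz")); P=cloud(c)
print("table z",np.nanmedian(P[345:360,250:330,2]))
blobs(P,70,95,(225,255,350,350))
blobs(P,50,70,(235,140,335,200))
blobs(P,22,36,(225,155,260,262)); blobs(P,22,36,(325,150,360,245))
blobs(P,33,50,(345,150,400,205)); blobs(P,25,140,(188,170,222,220))
E
```

```text
table z -1.0817510876138723
70 n 5884 px [286. 300.] mean [ 476.8 -185.7   79.6] rect [ 478.1 -185.5] [150.4 100.6] 76.94
   corners [[412.1000061035156, -247.39999389648438], [510.1000061035156, -270.20001220703125], [544.0999755859375, -123.5999984741211], [446.1000061035156, -100.9000015258789]]
50 n 1089 px [285. 167.] mean [ 703.8 -228.5   60.4] rect [ 706.  -228.9] [129.5  26.4] 88.09
   corners [[690.5999755859375, -293.20001220703125], [717.0, -294.0], [721.4000244140625, -164.6999969482422], [695.0, -163.8000030517578]]
22 n 227 px [244. 215.] mean [ 645.  -141.8   28.4] rect [ 648.5 -142.5] [ 16.  147.5] 79.8
   corners [[574.5, -137.3000030517578], [719.7000122070312, -163.39999389648438], [722.5, -147.6999969482422], [577.4000244140625, -121.5]]
22 n 222 px [340. 200.] mean [ 636.9 -310.8   28.3] rect [ 641.4 -310.4] [147.2  16. ] 5.21
   corners [[567.4000244140625, -309.1000061035156], [568.7999877929688, -325.1000061035156], [715.4000244140625, -311.70001220703125], [714.0, -295.70001220703125]]
33 n 1055 px [372. 175.] mean [ 665.2 -375.5   41.1] rect [ 666.3 -376.1] [64.5 64.7] 7.11
   corners [[630.2999877929688, -348.0], [638.2999877929688, -412.20001220703125], [702.2999877929688, -404.20001220703125], [694.2999877929688, -340.1000061035156]]
25 n 526 px [203. 198.] mean [675.9 -83.1  68. ] rect [681.  -80.8] [33.6 36.6] 29.95
   corners [[657.4000244140625, -73.30000305175781], [675.5999755859375, -105.0], [704.7000122070312, -88.30000305175781], [686.4000244140625, -56.599998474121094]]
25 n 84 px [191. 210.] mean [671.2 -52.4  35.1] rect [672.1 -53. ] [14.2 28.5] 82.94
   corners [[657.0999755859375, -58.29999923706055], [685.4000244140625, -61.79999923706055], [687.0999755859375, -47.79999923706055], [658.7999877929688, -44.29999923706055]]
```

>>> arm_command(commands=[0,0,0,-0.1,-0.06,0,1,0,0,0,-0.25,-0.16,0,1,0,0,0,-0.4,-0.27,0,1,0,0,0,-0.55,-0.37,0,1,0,0,0,-0.7,-0.47,0,1,0,0,0,-0.85,-0.57,0,1,0,0,0,-0.95,-0.63,0,1,0,0,0,-1,-0.67,0,1])

```text
time_s: 0.77
tcp_pos: [335.4, 545.5, 231.2]
orientation: [0.001, 0.156, 0.988, -0.001]
contact_force: [0.0, -0.1, 0.7]
opening: 85.5
gripper_force: 0.0
```

>>> arm_command(commands=[0,0,0,-0.12,-0.12,0,1,0,0,0,-0.25,-0.25,0,1,0,0,0,-0.4,-0.4,0,1,0,0,0,-0.55,-0.55,0,1,0,0,0,-0.7,-0.7,0,1,0,0,0,-0.85,-0.85,0,1,0,0,0,-0.95,-0.95,0,1,0,0,0,-1,-1,0,1])

```text
time_s: 1.43
tcp_pos: [430.9, 357.6, 231.3]
orientation: [0.0, 0.155, 0.988, -0.001]
contact_force: [0.3, -0.0, -0.3]
opening: 85.6
gripper_force: 0.0
```

>>> arm_command(commands=[0,0,0,-0.12,-0.12,0,1,0,0,0,-0.25,-0.25,0,1,0,0,0,-0.4,-0.4,0,1,0,0,0,-0.55,-0.55,0,1,0,0,0,-0.7,-0.7,0,1,0,0,0,-0.85,-0.85,0,1,0,0,0,-0.95,-0.95,0,1,0,0,0,-1,-1,0,1])

```text
time_s: 2.1
tcp_pos: [528.3, 170.8, 231.4]
orientation: [0.0, 0.154, 0.988, -0.0]
contact_force: [0.6, -0.2, -0.7]
opening: 85.7
gripper_force: 0.0
```

>>> arm_command(commands=[0,0,0,-0.02,-0.12,0,1,0,0,0,-0.05,-0.25,0,1,0,0,0,-0.08,-0.4,0,1,0,0,0,-0.1,-0.55,0,1,0,0,0,-0.14,-0.7,0,1,0,0,0,-0.17,-0.85,0,1,0,0,0,-0.2,-0.95,0,1,0,0,0,-0.2,-1,0,1])

```text
time_s: 2.77
tcp_pos: [510.3, 20.5, 231.4]
orientation: [0.0, 0.153, 0.988, -0.0]
contact_force: [0.2, 0.6, -0.7]
opening: 85.2
gripper_force: 0.0
```

>>> arm_command(commands=[0,0,0,-0.02,-0.12,0,1,0,0,0,-0.05,-0.25,0,1,0,0,0,-0.08,-0.4,0,1,0,0,0,-0.1,-0.55,0,1,0,0,0,-0.14,-0.7,0,1,0,0,0,-0.17,-0.85,0,1,0,0,0,-0.2,-0.95,0,1,0,0,0,-0.2,-1,0,1])

```text
time_s: 3.43
tcp_pos: [494.3, -131.3, 231.4]
orientation: [0.001, 0.153, 0.988, -0.0]
contact_force: [0.8, -0.4, -0.6]
opening: 85.0
gripper_force: 0.0
```

>>> arm_command(commands=[0,0,-0.02,0.1,-0.07,0,1,0,0,-0.04,0.2,-0.14,0,1,0,0,-0.05,0.3,-0.21,0,1,0,0,-0.053,0.4,-0.28,0,1,0,0,-0.053,0.48,-0.35,0,1,0,0,-0.053,0.53,-0.39,0,1,0,0,-0.053,0.56,-0.415,0,1,0,0,-0.053,0.56,-0.415,0,1])

```text
time_s: 4.1
tcp_pos: [394.0, -164.6, 231.4]
orientation: [-0.0, 0.114, 0.994, 0.0]
contact_force: [0.1, -0.1, -0.4]
opening: 85.2
gripper_force: 0.0
```

>>> arm_command(commands=[0,-0.05,0,0,0,0,1,0,-0.1,0,0,0,0,1,0,-0.15,0,0,0,0,1,0,-0.2,0,0,0,0,1,0,-0.25,0,0,0,0,1,0,-0.3,0,0,0,0,1,0,-0.333,0,0,0,0,1,0,-0.333,0,0,0,0,1])

```text
time_s: 4.77
tcp_pos: [398.8, -168.6, 246.8]
orientation: [0.239, 0.108, 0.965, -0.023]
contact_force: [4.8, -4.0, 1.8]
opening: 85.5
gripper_force: 0.0
```

```bash
python3 - <<'E'
from cell import env,cams
import cv2,numpy as np
from scipy.spatial.transform import Rotation as Ro
s=env.get_state(); q=s["orientation"]
print(s["tcp_pos"],s["joint_positions"].round(2),s["contact_force"]); print(Ro.from_quat(np.r_[q[1:],q[0]]).as_matrix().round(3))
E
```

```text
[ 398.83837625 -168.55791564  246.75302878] [ 0.62  0.09 -0.29  2.51 -0.4   0.08  2.07] [ 4.7542788  -3.957953    1.83562958]
[[-0.863  0.22   0.455]
 [ 0.198  0.976 -0.096]
 [-0.465  0.007 -0.885]]
```

>>> arm_command(commands=[0,0.04,0,0.06,0,0.11,1,0,0.08,0,0.12,0,0.22,1,0,0.12,0,0.18,0,0.35,1,0,0.12,0,0.25,0,0.48,1,0,0.12,0,0.32,0,0.61,1,0,0.12,0,0.39,0,0.74,1,0,0.12,0,0.44,0,0.83,1,0,0.12,0,0.47,0,0.885,1])

```text
time_s: 5.43
tcp_pos: [404.6, -160.3, 146.3]
orientation: [0.139, 0.116, 0.983, -0.006]
contact_force: [0.3, -0.3, -0.2]
opening: 85.5
gripper_force: 0.0
```

```bash
cat > st.py <<'E'
from cell import env,cams
import cv2,numpy as np,sys
from scipy.spatial.transform import Rotation as Ro
s=env.get_state(); q=s["orientation"]
print(s["time_s"],s["tcp_pos"].round(1),s["joint_positions"].round(2),s["contact_force"].round(1)); print(Ro.from_quat(np.r_[q[1:],q[0]]).as_matrix().round(3))
E
python3 st.py
```

```text
5.4333 [ 404.6 -160.3  146.3] [ 0.24  0.33  0.08  2.49 -1.02  0.08  2.66] [ 0.3 -0.3 -0.2]
[[-0.934  0.23   0.272]
 [ 0.227  0.973 -0.044]
 [-0.275  0.02  -0.961]]
```

>>> arm_command(commands=[0,0.02,0,0.02,-0.01,0.08,1,0,0.04,0,0.05,-0.02,0.16,1,0,0.053,0,0.07,-0.03,0.24,1,0,0.053,0,0.1,-0.04,0.32,1,0,0.053,0,0.12,-0.053,0.42,1,0,0.053,0,0.15,-0.053,0.52,1,0,0.053,0,0.18,-0.053,0.64,1,0,0.053,0,0.18,-0.053,0.64,1])

```text
time_s: 6.1
tcp_pos: [425.5, -145.0, 68.3]
orientation: [0.081, 0.127, 0.989, -0.005]
contact_force: [0.6, -0.4, -0.7]
opening: 85.4
gripper_force: 0.0
```

```bash
python3 st.py
```

```text
6.1 [ 425.5 -145.    68.3] [ 0.13  0.54  0.14  2.44 -1.53  0.08  3.08] [ 0.6 -0.4 -0.7]
[[-0.955  0.252  0.158]
 [ 0.25   0.968 -0.03 ]
 [-0.161  0.011 -0.987]]
```

>>> arm_command(commands=[0,0,0,-0.02,0,-0.11,1,0,0,0,-0.04,0,-0.22,1,0,0,0,-0.06,0,-0.35,1,0,0.03,0,-0.08,0,-0.48,1,0,0.06,0,-0.1,0,-0.61,1,0,0.09,0,-0.12,0,-0.74,1,0,0.107,0,-0.14,0,-0.85,1,0,0.107,0,-0.15,0,-0.93,1])

```text
time_s: 6.77
tcp_pos: [423.7, -149.5, 213.1]
orientation: [0.003, 0.13, 0.992, 0.004]
contact_force: [0.4, -0.1, 0.5]
opening: 85.4
gripper_force: 0.0
```

```bash
cat >> st.py <<'E'
np.savez(f"s{s['time_s']:.2f}.npz",q=s["joint_positions"],p=s["tcp_pos"],o=q)
E
python3 st.py
```

```text
6.7667 [ 423.7 -149.5  213.1] [-0.53  0.45  1.04  2.26 -0.61  0.74  2.25] [ 0.4 -0.1  0.5]
[[-0.966  0.257  0.006]
 [ 0.257  0.966  0.007]
 [-0.004  0.009 -1.   ]]
```

```bash
cat > kin.py <<'E'
import numpy as np, itertools
from scipy.spatial.transform import Rotation as Ro
D=[([-1.35749378,0.59210695,0.04827949,1.60985806,-0.03329819,0.94268374,-0.03368501],[218.687,690.349,230.136],[-1.14e-4,.152745,.988265,-.00112]),
([0.62,0.09,-0.29,2.51,-0.4,0.08,2.07],[398.84,-168.56,246.75],[.239,.108,.965,-.023]),
([0.24,0.33,0.08,2.49,-1.02,0.08,2.66],[404.6,-160.3,146.3],[.139,.116,.983,-.006]),
([0.13,0.54,0.14,2.44,-1.53,0.08,3.08],[425.5,-145.0,68.3],[.081,.127,.989,-.005]),
([-0.53,0.45,1.04,2.26,-0.61,0.74,2.25],[423.7,-149.5,213.1],[.003,.13,.992,.004])]
def frames(j,sg):
    R=Ro.identity(); F=[]
    for i in range(7):
        R=R*Ro.from_euler('zyzyzyz'[i],sg[i]*j[i]); F.append(R)
    return F
E
python3 - <<'E'
from kin import *
res=[]
for sg in itertools.product([1,-1],repeat=7):
    if sg[1]<0: continue
    Q=[frames(j,sg)[-1].inv()*Ro.from_quat(np.r_[o[1:],o[0]]) for j,p,o in D]
    m=Ro.concatenate(Q).mean(); e=max((m.inv()*q).magnitude() for q in Q)
    res.append((e,sg,m))
res.sort(key=lambda r:r[0])
for e,sg,m in res[:3]:
    A=[];b=[]
    for j,p,o in D:
        F=frames(j,sg); z=[0,0,1];x=[1,0,0]
        A.append(np.c_[[0,0,1],F[1].apply(z),F[1].apply(x),F[3].apply(z),F[3].apply(x),F[5].apply(z),F[5].apply(x)]);b.append(p)
    A=np.vstack(A);b=np.hstack(b); d,*_=np.linalg.lstsq(A,b,rcond=None)
    print(round(e,3),sg,m.as_rotvec().round(2),d.round(1),abs(A@d-b).max().round(1))
E
```

```text
0.01 (-1, 1, -1, 1, -1, 1, -1) [ 0.   -0.    1.57] [192.9 579.5  -8.8 416.8 -38.1 227.3 -47.6] 43.4
0.159 (1, 1, 1, 1, 1, 1, 1) [ 0.05 -0.05 -1.07] [ 206.4 -684.8   52.5 -538.8 -832.4  206.2  225.6] 363.2
1.136 (-1, 1, -1, 1, -1, 1, 1) [0.   0.   2.57] [192.9 579.5  -8.8 416.8 -38.1 227.3 -47.6] 43.4
```

```bash
python3 - <<'E'
from kin import *
sg=(-1,1,-1,1,-1,1,-1); z=[0,0,1];x=[1,0,0]
def fit(cols):
    A=[];b=[]
    for j,p,o in D:
        F=[Ro.identity()]+frames(j,sg); A.append(np.c_[tuple(F[i].apply(z if a=='z' else x) for i,a in cols)]);b.append(p)
    A=np.vstack(A);b=np.hstack(b); d,_,rk,_=np.linalg.lstsq(A,b,rcond=None)
    print(cols,d.round(1),rk,abs(A@d-b).max().round(1))
base=[(0,'z'),(2,'z'),(4,'z'),(6,'z')]
fit(base); 
for ex in [[(1,'x')],[(3,'x'),(4,'x')],[(3,'x'),(5,'x')],[(3,'x'),(4,'x'),(6,'x')],[(3,'x'),(5,'x'),(6,'x')],[(3,'x'),(4,'x'),(5,'x'),(6,'x')],[(1,'x'),(3,'x'),(5,'x'),(6,'x')]]: fit(base+ex)
E
```

```text
[(0, 'z'), (2, 'z'), (4, 'z'), (6, 'z')] [323.  592.  502.5 273.5] 4 42.0
[(0, 'z'), (2, 'z'), (4, 'z'), (6, 'z'), (1, 'x')] [324.7 564.2 500.3 251.1  16.4] 5 42.7
[(0, 'z'), (2, 'z'), (4, 'z'), (6, 'z'), (3, 'x'), (4, 'x')] [250.8 532.5 447.8 170.6  66.3  -8.4] 6 42.5
[(0, 'z'), (2, 'z'), (4, 'z'), (6, 'z'), (3, 'x'), (5, 'x')] [180.4 574.1 409.5 190.9  49.8 -43.4] 6 43.8
[(0, 'z'), (2, 'z'), (4, 'z'), (6, 'z'), (3, 'x'), (4, 'x'), (6, 'x')] [192.2 555.5 411.  195.2  19.7 -31.9 -43.4] 7 43.5
[(0, 'z'), (2, 'z'), (4, 'z'), (6, 'z'), (3, 'x'), (5, 'x'), (6, 'x')] [190.9 576.3 411.2 201.1  42.9 -32.5 -12.9] 7 43.0
[(0, 'z'), (2, 'z'), (4, 'z'), (6, 'z'), (3, 'x'), (4, 'x'), (5, 'x'), (6, 'x')] [191.1 576.7 411.3 201.3  43.3   0.6 -32.9 -12.4] 8 42.9
[(0, 'z'), (2, 'z'), (4, 'z'), (6, 'z'), (1, 'x'), (3, 'x'), (5, 'x'), (6, 'x')] [192.7 564.1 410.3 191.3   6.3  44.  -30.7 -14. ] 8 43.0
```

```bash
python3 - <<'E'
from kin import *
sg=(-1,1,-1,1,-1,1,-1); V=dict(z=[0,0,1],x=[1,0,0],y=[0,1,0])
def fit(cols):
    A=[];b=[]
    for j,p,o in D:
        F=[Ro.identity()]+frames(j,sg); A.append(np.c_[tuple(F[i].apply(V[a]) for i,a in cols)]);b.append(p)
    A=np.vstack(A);b=np.hstack(b); d,_,rk,_=np.linalg.lstsq(A,b,rcond=None)
    print(cols[4:],d.round(1),rk,abs(A@d-b).max().round(1))
base=[(0,'z'),(2,'z'),(4,'z'),(6,'z')]
for ex in [[],[(1,'x')],[(3,'x')],[(3,'x'),(5,'x')]]:
  for y in [[(1,'y')],[(3,'y')],[(1,'y'),(3,'y')],[(3,'y'),(5,'y')],[(0,'x'),(0,'y')]]: fit(base+y+ex)
E
```

```text
[(1, 'y')] [333.  605.4 468.1 325.7 -41.9] 5 14.1
[(3, 'y')] [280.3 630.7 470.9 296.5 -42. ] 5 14.0
[(1, 'y'), (3, 'y')] [305.4 619.5 468.1 312.6 -21.5 -22.3] 6 2.9
[(3, 'y'), (5, 'y')] [278.5 624.2 472.5 288.5 -45.4   6.3] 6 12.1
[(0, 'x'), (0, 'y')] [226.4 626.3 485.9 219.9  10.1 -37.4] 6 28.9
[(1, 'y'), (1, 'x')] [332.2 620.8 469.  338.5 -42.3  -9. ] 6 12.8
[(3, 'y'), (1, 'x')] [280.  634.1 471.2 299.3 -42.   -2. ] 6 14.3
[(1, 'y'), (3, 'y'), (1, 'x')] [305.2 630.4 468.7 322.  -22.1 -22.   -6.5] 7 2.3
[(3, 'y'), (5, 'y'), (1, 'x')] [ 2.785e+02  6.245e+02  4.725e+02  2.888e+02 -4.540e+01  6.300e+00
 -2.000e-01] 7 12.2
[(0, 'x'), (0, 'y'), (1, 'x')] [224.1 642.8 487.  232.   10.4 -37.8  -9.6] 7 28.4
[(1, 'y'), (3, 'x')] [342.9 614.1 474.8 342.1 -43.4 -10.4] 6 12.2
[(3, 'y'), (3, 'x')] [262.2 611.5 455.9 264.8 -39.9  22. ] 6 8.3
[(1, 'y'), (3, 'y'), (3, 'x')] [298.7 615.8 464.6 303.3 -19.6 -23.6   5.5] 7 2.7
[(3, 'y'), (5, 'y'), (3, 'x')] [262.9 611.2 457.  264.9 -40.8   1.4  20.8] 7 8.2
[(0, 'x'), (0, 'y'), (3, 'x')] [238.5 652.  505.6 250.1  13.3 -42.2 -29.3] 7 24.9
[(1, 'y'), (3, 'x'), (5, 'x')] [340.1 614.  473.5 340.3 -42.9  -9.9  -1. ] 7 12.3
[(3, 'y'), (3, 'x'), (5, 'x')] [253.4 611.2 451.1 261.3 -37.7  22.6  -4.7] 7 6.8
[(1, 'y'), (3, 'y'), (3, 'x'), (5, 'x')] [ 3.000e+02  6.158e+02  4.652e+02  3.041e+02 -1.980e+01 -2.370e+01
  5.200e+00  5.000e-01] 8 2.7
[(3, 'y'), (5, 'y'), (3, 'x'), (5, 'x')] [249.5 611.8 447.5 260.1 -35.4  -2.4  25.   -6.2] 8 6.9
[(0, 'x'), (0, 'y'), (3, 'x'), (5, 'x')] [215.1 636.7 482.6 233.3  15.9 -33.1 -17.9 -13.8] 8 24.4
```

```bash
cat >> kin.py <<'E'
sg=(-1,1,-1,1,-1,1,-1)
LO=np.array([-2.69,-.47,-1.27,.19,-1.53,.08,-3.09]);HI=np.array([2.69,2.24,1.36,2.51,4.68,2.07,3.09])
def fk(j):
    F=frames(j,sg)
    p=np.array([0,0,305.4])+F[0].apply([0,-21.5,0])+F[1].apply([0,0,619.5])+F[2].apply([0,-22.3,0])+F[3].apply([0,0,468.1])+F[5].apply([0,0,312.6])
    return p,F[6]*Ro.from_euler('z',np.pi/2)
def tool(yaw,tilt):   # box x axis yaw; fingers tipped forward by tilt
    return Ro.from_euler('z',yaw)*Ro.from_matrix([[-1,0,0],[0,1,0],[0,0,-1]])*Ro.from_euler('y',-tilt)
E
python3 - <<'E'
from kin import *
from scipy.optimize import least_squares
yaw=-.2285; u=np.array([np.cos(yaw),np.sin(yaw)]); rear=np.array([478,-185.5])-50*u
rng=np.random.default_rng(0)
for back,z in ((30,10),(12,10),(30,100)):
  for tilt in (-.1,0,.1,.2,.3):
    P=np.r_[rear-back*u,z]; T=tool(yaw,tilt); best={}
    for k in range(30):
        f=lambda j:np.r_[(fk(j)[0]-P)/100,(T.inv()*fk(j)[1]).as_rotvec(),1e-3*(j[2]),1e-3*j[4],1e-3*(j[5]-.8)]
        r=least_squares(f,rng.uniform(LO,HI),bounds=(LO,HI))
        e=np.linalg.norm(r.fun[:6]); best[round(r.cost,7)]=(e,r.x)
    e,x=best[min(best)]; print(back,z,tilt,"err",e.round(4),x.round(2))
E
```

```text
30 10 -0.1 err 0.0 [0.29 0.69 0.   2.31 0.02 0.25 1.62]
30 10 0 err 0.0 [ 0.3   0.68 -0.    2.37  0.01  0.09  1.63]
30 10 0.1 err 0.0 [ 0.8   0.77 -0.67  2.42  1.64  0.44  0.03]
30 10 0.2 err 0.0 [ 0.99  0.89 -0.94  2.47  1.84  0.68 -0.14]
30 10 0.3 err 0.032 [ 1.17  1.15 -1.27  2.51  1.85  1.05 -0.08]
12 10 -0.1 err 0.0 [0.29 0.69 0.   2.27 0.02 0.28 1.61]
12 10 0 err 0.0 [ 0.29  0.68 -0.    2.33  0.01  0.13  1.63]
12 10 0.1 err 0.0 [ 0.72  0.74 -0.56  2.38  1.58  0.36  0.09]
12 10 0.2 err 0.0 [ 0.95  0.87 -0.89  2.44  1.82  0.63 -0.11]
12 10 0.3 err 0.0 [ 1.05  0.98 -1.04  2.5   1.98  0.82 -0.23]
30 100 -0.1 err 0.0 [ 0.29  0.5  -0.    2.28  0.02  0.46  1.62]
30 100 0 err 0.0 [ 0.3   0.47 -0.01  2.34  0.01  0.32  1.63]
30 100 0.1 err 0.0 [ 0.31  0.46 -0.02  2.41  0.01  0.18  1.64]
30 100 0.2 err 0.0 [ 0.46  0.45 -0.2   2.47  1.21  0.08  0.44]
30 100 0.3 err 0.0 [ 1.06  0.64 -1.    2.51  1.74  0.53 -0.09]
```

```bash
python3 - <<'E'
from kin import *
from scipy.optimize import least_squares
yaw=-.2285; u=np.array([np.cos(yaw),np.sin(yaw)]); rear=np.array([478,-185.5])-50*u
x0=np.array([-0.53,0.45,1.04,2.26,-0.61,0.74,2.25]); p,R=fk(x0); print(p.round(1),(tool(yaw,0).inv()*R).as_rotvec().round(3))
for tilt in (0,.1,.15):
  x=x0.copy()
  for back,z in [(35,200),(35,150),(35,100),(35,60),(35,30),(35,10),(20,10),(10,10),(-20,10)]:
    P=np.r_[rear-back*u,z]; T=tool(yaw,tilt if z<180 else 0); xs=x.copy()
    f=lambda j:np.r_[(fk(j)[0]-P)/100,(T.inv()*fk(j)[1]).as_rotvec(),.003*(j-xs)]
    r=least_squares(f,np.clip(x,LO+1e-3,HI-1e-3),bounds=(LO,HI)); x=r.x
    print(tilt,back,z,np.linalg.norm(r.fun[:6]).round(3),x.round(2))
E
```

```text
[ 423.5 -148.4  211.4] [-0.012 -0.002  0.032]
0 35 200 0.0 [-0.47  0.44  1.02  2.31 -0.61  0.69  2.33]
0 35 150 0.0 [-0.35  0.51  0.87  2.35 -0.75  0.58  2.46]
0 35 100 0.0 [-0.22  0.58  0.7   2.38 -0.91  0.47  2.59]
0 35 60 0.0 [-0.1   0.64  0.54  2.39 -1.05  0.36  2.71]
0 35 30 0.0 [-0.    0.68  0.41  2.39 -1.16  0.27  2.81]
0 35 10 0.0 [ 0.08  0.71  0.29  2.39 -1.24  0.2   2.88]
0 20 10 0.0 [ 0.03  0.72  0.35  2.36 -1.2   0.25  2.83]
0 10 10 0.0 [ 0.01  0.73  0.38  2.34 -1.17  0.27  2.8 ]
0 -20 10 0.0 [-0.04  0.76  0.46  2.28 -1.11  0.35  2.72]
0.1 35 200 0.0 [-0.47  0.44  1.02  2.31 -0.61  0.69  2.33]
0.1 35 150 0.0 [-0.3   0.45  0.79  2.41 -0.86  0.44  2.56]
0.1 35 100 0.0 [-0.11  0.52  0.54  2.44 -1.08  0.31  2.75]
0.1 35 60 0.0 [ 0.12  0.57  0.23  2.45 -1.27  0.14  2.92]
0.1 35 30 0.027 [ 0.21  0.63  0.12  2.43 -1.45  0.08  3.09]
0.1 35 10 0.057 [ 0.22  0.68  0.11  2.41 -1.45  0.08  3.09]
0.1 20 10 0.04 [ 0.22  0.68  0.11  2.39 -1.45  0.08  3.09]
0.1 10 10 0.028 [ 0.21  0.68  0.11  2.38 -1.45  0.08  3.09]
0.1 -20 10 0.0 [ 0.17  0.69  0.16  2.34 -1.43  0.11  3.05]
0.15 35 200 0.0 [-0.47  0.44  1.02  2.31 -0.61  0.69  2.33]
0.15 35 150 0.0 [-0.25  0.42  0.72  2.44 -0.94  0.37  2.63]
0.15 35 100 0.0 [ 0.    0.48  0.4   2.47 -1.22  0.21  2.88]
0.15 35 60 0.027 [ 0.21  0.55  0.12  2.46 -1.44  0.08  3.09]
0.15 35 30 0.075 [ 0.23  0.63  0.11  2.43 -1.44  0.08  3.09]
0.15 35 10 0.106 [ 0.24  0.68  0.1   2.41 -1.44  0.08  3.09]
0.15 20 10 0.088 [ 0.23  0.68  0.1   2.39 -1.45  0.08  3.09]
0.15 10 10 0.077 [ 0.23  0.68  0.1   2.38 -1.45  0.08  3.09]
0.15 -20 10 0.043 [ 0.22  0.69  0.11  2.34 -1.46  0.08  3.09]
```

>>> arm_command(commands=[0,0,-0.02,0.08,-0.08,0,0.5,0,0,-0.02,0.155,-0.157,0.1,0.5,0,0,-0.02,0.155,-0.157,0.25,0.5,0,0,-0.02,0.155,-0.157,0.4,0.5,0,0,-0.02,0.155,-0.157,0.55,0.5,0,0,-0.02,0.155,-0.157,0.7,0.5,0,0,-0.02,0.155,-0.157,0.8,0.5,0,0,-0.02,0.155,-0.157,0.8,0.5])

```text
time_s: 7.43
tcp_pos: [391.9, -163.8, 89.2]
orientation: [-0.001, 0.116, 0.993, 0.006]
contact_force: [-0.1, 0.1, 0.3]
opening: 43.0
gripper_force: 0.0
```

```bash
python3 st.py
```

```text
7.4333 [ 391.9 -163.8   89.2] [-0.18  0.59  0.65  2.39 -0.95  0.44  2.64] [-0.1  0.1  0.3]
[[-0.973  0.23   0.   ]
 [ 0.23   0.973  0.012]
 [ 0.002  0.011 -1.   ]]
```

>>> arm_command(commands=[0,0,0,-0.01,0,0.08,0.5,0,0,0,-0.02,0,0.16,0.5,0,0,0,-0.027,0,0.24,0.5,0,0,0,-0.027,0,0.32,0.5,0,0,0,-0.027,0,0.4,0.5,0,0,0,-0.027,0,0.46,0.5,0,0,0,-0.027,0,0.51,0.5,0,0,0,-0.027,0,0.51,0.5])

```text
time_s: 8.1
tcp_pos: [397.7, -164.7, 14.4]
orientation: [0.001, 0.116, 0.993, 0.005]
contact_force: [0.3, 0.4, -0.3]
opening: 42.8
gripper_force: 0.0
```

```bash
python3 st.py; python3 - <<'E'
from cell import cams
from h import *
c=cams.camera("scene"); cv2.imwrite("pics/s1.png",cv2.resize(c["color"][150:400,200:500],None,fx=2,fy=2))
c=cams.camera("top"); P=cloud(c); cv2.imwrite("pics/t1.png",c["color"])
E
```

```text
8.1 [ 397.7 -164.7   14.4] [ 0.06  0.7   0.33  2.39 -1.25  0.23  2.89] [ 0.3  0.4 -0.3]
[[-0.973  0.23   0.004]
 [ 0.23   0.973  0.01 ]
 [-0.002  0.011 -1.   ]]
```

View pics/s1.png

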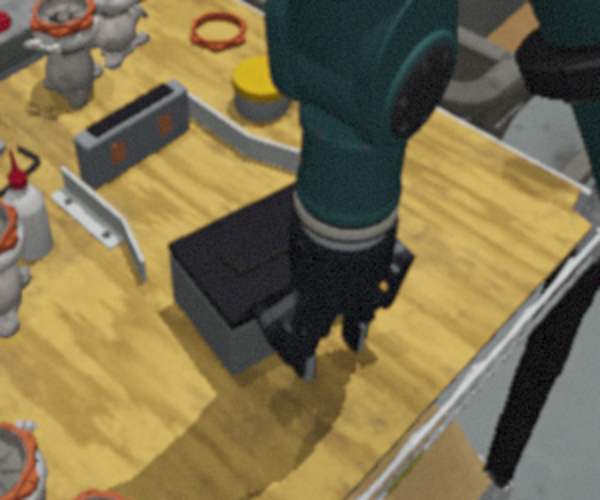

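The crop shows the two fingers, half open, just behind the ribbed rear face, at about (305,370) and (360,345). The tips are close to the worktop and the gripper body is just above the lid edge. I'll steer the box along an S-curve, turning right, going straight, then turning left, and check it with the camera as I go.

```bash
cat > plan.py <<'E'
from kin import *
DO=np.array([642.8,-226.6]); DY=-.038
def w2d(p,yaw):
    c,s=np.cos(DY),np.sin(DY); d=np.array(p)-DO; return np.array([c*d[0]+s*d[1],-s*d[0]+c*d[1],yaw-DY])
def path(start,segs,ds=.5):
    """start (x,y,yaw) in dock; segs [(length,curvature)] -> arr of (s,x,y,yaw)"""
    x,y,a=start; s=0; out=[(s,x,y,a)]
    for L,k in segs:
        for _ in range(int(round(L/ds))):
            x+=ds*np.cos(a+k*ds/2);y+=ds*np.sin(a+k*ds/2);a+=k*ds;s+=ds;out.append((s,x,y,a))
    return np.array(out)
def toolpose(b,gap,lat,tilt,z):   # b: dock pose of box
    c,s=np.cos(DY),np.sin(DY); a=b[2]+DY; u=np.array([np.cos(a),np.sin(a)]);n=np.array([-u[1],u[0]])
    p=DO+[c*b[0]-s*b[1],s*b[0]+c*b[1]]-(50+gap)*u+lat*n
    return np.r_[p,z],tool(a,tilt)
def row(P,R,P0,R0,op=.5):
    return list(((R0.inv()*R).as_rotvec()/1.5).round(3))+list((R0.inv().apply(P-P0)/150).round(3))+[op]
def show(rows): print("["+", ".join("%g"%(v+0.) for r in rows for v in r)+"]")
E
python3 - <<'E'
from plan import *
from cell import env
s=env.get_state();q=s["orientation"]; R0=Ro.from_quat(np.r_[q[1:],q[0]]);P0=s["tcp_pos"]
b0=w2d([478,-185.5],-.2285); print("box",b0.round(3))
dphi=.42+b0[2]
p=path(b0,[(140*dphi,-1/140),(28,0),(140*.42,1/140)]); print(140*dphi,p[-1].round(3))
show([row(*toolpose(b0,g,15,0,z),P0,R0) for g,z in [(31,14),(28,13),(25,12),(22,11),(19,11),(16,11),(13,11),(12,11)]])
E
```

```text
box [-166.242   34.809   -0.19 ]
32.129999999999995 [ 1.1900e+02 -5.2909e+01  1.7200e+00  2.0000e-03]
[0.007, 0.001, -0.002, -0.013, 0.086, 0.008, 0.5, 0.007, 0.001, -0.002, -0.033, 0.086, 0.015, 0.5, 0.007, 0.001, -0.002, -0.053, 0.086, 0.021, 0.5, 0.007, 0.001, -0.002, -0.073, 0.086, 0.028, 0.5, 0.007, 0.001, -0.002, -0.093, 0.086, 0.028, 0.5, 0.007, 0.001, -0.002, -0.113, 0.086, 0.028, 0.5, 0.007, 0.001, -0.002, -0.133, 0.086, 0.028, 0.5, 0.007, 0.001, -0.002, -0.139, 0.086, 0.028, 0.5]
```

>>> arm_command(commands=[0.007,0,0,-0.01,0.04,0.01,0.5,0.007,0,0,-0.03,0.086,0.015,0.5,0.007,0,0,-0.05,0.086,0.02,0.5,0.007,0,0,-0.07,0.086,0.024,0.5,0.007,0,0,-0.09,0.086,0.024,0.5,0.007,0,0,-0.11,0.086,0.024,0.5,0.007,0,0,-0.13,0.086,0.024,0.5,0.007,0,0,-0.14,0.086,0.024,0.5])

```text
time_s: 8.87
tcp_pos: [419.0, -155.8, 10.8]
orientation: [-0.001, 0.115, 0.993, 0.0]
contact_force: [-3.7, 1.2, 1.1]
opening: 42.7
gripper_force: 0.0
```

```bash
python3 st.py; python3 - <<'E'
from plan import *
from cell import env
s=env.get_state();q=s["orientation"]; R0=Ro.from_quat(np.r_[q[1:],q[0]]);P0=s["tcp_pos"]
b0=w2d([478,-185.5],-.2285); dphi=.42+b0[2]
p=path(b0,[(140*dphi,-1/140),(28,0),(140*.42,1/140)])
S=np.linspace(3,30,8)
B=[[np.interp(x,p[:,0],p[:,i]) for i in (1,2,3)] for x in S]
show([row(*toolpose(b,11,15,.1*x/30,11),P0,R0) for b,x in zip(B,S)])
E
```

```text
8.8667 [ 419.  -155.8   10.8] [-0.03  0.73  0.39  2.36 -1.21  0.27  2.81] [-3.7  1.2  1.1]
[[-0.974  0.228 -0.002]
 [ 0.228  0.974  0.001]
 [ 0.002  0.    -1.   ]]
[0, -0.008, 0.013, -0.043, 0.005, -0.002, 0.5, 0.001, -0.017, 0.032, -0.072, 0.015, -0.002, 0.5, 0.001, -0.025, 0.05, -0.101, 0.025, -0.002, 0.5, 0.002, -0.034, 0.068, -0.131, 0.033, -0.002, 0.5, 0.003, -0.042, 0.087, -0.16, 0.041, -0.002, 0.5, 0.004, -0.051, 0.105, -0.19, 0.048, -0.002, 0.5, 0.005, -0.059, 0.123, -0.22, 0.054, -0.002, 0.5, 0.007, -0.068, 0.142, -0.25, 0.06, -0.002, 0.5]
```

>>> arm_command(commands=[0,-0.008,0.013,-0.03,0.005,0,0.5,0,-0.017,0.032,-0.06,0.015,0,0.5,0,-0.025,0.05,-0.09,0.025,0,0.5,0.002,-0.034,0.068,-0.12,0.033,0,0.5,0.003,-0.042,0.087,-0.15,0.041,0,0.5,0.004,-0.051,0.105,-0.18,0.048,0,0.5,0.005,-0.059,0.123,-0.21,0.054,0,0.5,0.007,-0.068,0.142,-0.24,0.06,0,0.5])

```text
time_s: 9.53
tcp_pos: [456.2, -154.6, 10.5]
orientation: [0.049, 0.22, 0.974, -0.011]
contact_force: [-3.0, 1.6, -2.0]
opening: 42.5
gripper_force: 1.8
```

```bash
python3 st.py; python3 - <<'E'
from cell import cams
from h import *
for n in ("top","scene"):
    c=cams.camera(n); P=cloud(c); cv2.imwrite(f"pics/{n}2.png",c["color"]); np.savez(f"{n}2.npz",**c)
E
```

```text
9.5333 [ 456.2 -154.6   10.5] [ 0.06  0.7   0.21  2.35 -1.5   0.12  2.84] [-3.   1.6 -2. ]
[[-0.898  0.43   0.091]
 [ 0.428  0.903 -0.042]
 [-0.1    0.001 -0.995]]
```

View pics/top2.png

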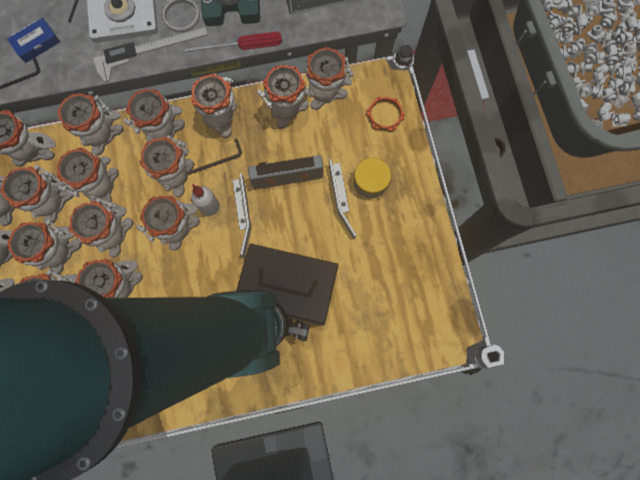

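```bash
cat > meas.py <<'E'
from h import *
from plan import w2d
def line(pts):
    vx,vy,x,y=cv2.fitLine(pts.astype(np.float32),cv2.DIST_HUBER,0,.01,.01).ravel(); return np.array([x,y]),np.array([vx,vy])
def box(c,vmin=150,verbose=True):
    """front edge + right edge of lid (top camera) -> centre, yaw in world and dock"""
    P=cloud(c); g=c["color"].astype(int); K,R,t=c["camera_matrix"],c["R"],c["t"]
    m=((P[...,2]>74)&(P[...,2]<88)&(g.max(-1)<75)).astype(np.uint8); m[:vmin]=0; m[:,:215]=0; m[:,380:]=0; m[345:]=0
    n,l,s,_=cv2.connectedComponentsWithStats(m); k=1+np.argmax(s[1:,4]); m=l==k
    cols=np.where(m.any(0))[0]; top=np.array([(u,np.argmax(m[:,u])-.5) for u in cols])
    rows=np.where(m.any(1))[0]; rgt=np.array([(639-np.argmax(m[v][::-1])+.5,v) for v in rows])
    def w(px,h=81.):
        d=np.c_[(px[:,0]-K[0,2])/K[0,0],(px[:,1]-K[1,2])/K[1,1],np.ones(len(px))]@R; o=-R.T@t
        return (o+d*((h-o[2])/d[:,2])[:,None])[:,:2]
    i=np.argmax(rgt[:,0]-rgt[:,1]*.8); 
    cor=rgt[i]
    T=w(top[(top[:,0]<cor[0]-6)&(top[:,0]>cols[0]+8)]); Rg=w(rgt[(rgt[:,1]>cor[1]+5)&(rgt[:,1]<cor[1]+40)])
    a,da=line(T); b,db=line(Rg)
    if da[1]<0: da=-da
    u=np.array([da[1],-da[0]]); nn=da
    X=np.linalg.solve(np.c_[da,-db],b-a); C=a+X[0]*da
    yaw=np.arctan2(u[1],u[0]); ctr=C-50*u+75*nn
    if db[0]<0: db=-db
    print("corner",C.round(1),"ctr",ctr.round(1),"yaw",yaw.round(3),"side-edge yaw",np.arctan2(db[1],db[0]).round(3),"npx",m.sum(),"DOCK",w2d(ctr,yaw).round(3))
    return w2d(ctr,yaw)
E
python3 - <<'E'
from meas import *
box(dict(np.load("top0.npz")),240); box(dict(np.load("top2.npz")),230)
E
```

```text
corner [ 507.3 -268.3] ctr [ 475.7 -183.9] yaw -0.23 side-edge yaw -0.217 npx 5748 DOCK [-168.593   36.308   -0.192]
corner [ 516.6 -278.4] ctr [ 503.4 -189.2] yaw -0.441 side-edge yaw -0.434 npx 4758 DOCK [-140.709   32.03    -0.403]
```

```bash
cat >> plan.py <<'E'
from scipy.optimize import least_squares
def ik(x,P,T):
    xs=x.copy(); f=lambda j:np.r_[(fk(j)[0]-P)/100,(T.inv()*fk(j)[1]).as_rotvec(),.003*(j-xs)]
    r=least_squares(f,np.clip(x,LO+1e-3,HI-1e-3),bounds=(LO,HI)); return r.x,np.linalg.norm(r.fun[:6])
def step(b,segs,gap,lats,tilts,zs,s0=2,op=.5):
    from cell import env
    s=env.get_state();q=s["orientation"]; R0=Ro.from_quat(np.r_[q[1:],q[0]]);P0=s["tcp_pos"]
    a=b[2]+DY;u=np.array([np.cos(a),np.sin(a)]);n=np.array([-u[1],u[0]]); bw=DO+Ro.from_euler('z',DY).apply([b[0],b[1],0])[:2]
    print("tool in box: along",((P0[:2]-bw)@u+50).round(1),"lat",((P0[:2]-bw)@n).round(1))
    p=path(b,segs); S=np.linspace(s0,p[-1,0],8); rows=[]; x=s["joint_positions"]
    for k,sv in enumerate(S):
        f=k/7; bb=[np.interp(sv,p[:,0],p[:,i]) for i in (1,2,3)]
        P,R=toolpose(bb,gap,lats[0]+f*(lats[1]-lats[0]),tilts[0]+f*(tilts[1]-tilts[0]),zs[0]+f*(zs[1]-zs[0]))
        rows.append(row(P,R,P0,R0,op)); x,e=ik(x,P,R)
    print("end",p[-1].round(3),"joints",x.round(2),"err",e.round(3)); show(rows)
E
python3 - <<'E'
from plan import *
b=[-138.4,30.5,-.4]
step(b,[(28,0)],13,(12,-8),(.1,.03),(10.5,10.5))
E
```

```text
tool in box: along -9.5 lat 12.0
end [  28.    -112.61    19.596   -0.4  ] joints [-0.08  0.77  0.51  2.25 -1.18  0.37  2.57] err 0.0
[0.001, 0.001, -0.004, 0.01, 0, 0, 0.5, 0.001, 0.008, -0.004, -0.014, -0.019, 0.003, 0.5, 0.001, 0.014, -0.004, -0.039, -0.038, 0.005, 0.5, 0.001, 0.021, -0.004, -0.064, -0.057, 0.008, 0.5, 0.001, 0.028, -0.004, -0.089, -0.076, 0.01, 0.5, 0.001, 0.034, -0.004, -0.113, -0.095, 0.013, 0.5, 0.001, 0.041, -0.004, -0.138, -0.114, 0.015, 0.5, 0.001, 0.048, -0.004, -0.163, -0.133, 0.018, 0.5]
```

>>> arm_command(commands=[0,0.001,-0.004,-0.01,0,0,0.5,0,0.008,-0.004,-0.034,-0.019,0.003,0.5,0,0.014,-0.004,-0.059,-0.038,0.005,0.5,0,0.021,-0.004,-0.084,-0.057,0.008,0.5,0,0.028,-0.004,-0.109,-0.076,0.01,0.5,0,0.034,-0.004,-0.133,-0.095,0.013,0.5,0,0.041,-0.004,-0.158,-0.114,0.015,0.5,0,0.048,-0.004,-0.183,-0.133,0.018,0.5])

```text
time_s: 10.3
tcp_pos: [471.7, -183.2, 10.8]
orientation: [0.012, 0.216, 0.976, -0.001]
contact_force: [-3.6, 3.8, 2.2]
opening: 42.6
gripper_force: 1.5
```

```bash
python3 st.py; python3 - <<'E'
from cell import cams
from meas import *
from plan import *
c=cams.camera("top"); np.savez("top3.npz",**c); b=box(c,205)+[2.4,-1.5,0]
step(b,[(26,0)],10,(-8,-20),(.03,.1),(10.5,10.5))
E
```

```text
10.3 [ 471.7 -183.2   10.8] [-0.09  0.78  0.52  2.25 -1.17  0.38  2.57] [-3.6  3.8  2.2]
[[-0.907  0.421  0.023]
 [ 0.421  0.907 -0.008]
 [-0.024  0.003 -1.   ]]
corner [ 542.8 -297. ] ctr [ 528.8 -207.9] yaw -0.432 side-edge yaw -0.431 npx 3063 DOCK [-114.617   14.329   -0.394]
tool in box: along -12.9 lat -1.9
end [ 26.    -88.213   2.839  -0.394] joints [ 0.01  0.76  0.44  2.23 -1.26  0.3   2.68] err 0.0
[0, -0.002, -0.002, -0.032, -0.041, 0.003, 0.5, 0, -0.009, -0.002, -0.055, -0.052, 0.004, 0.5, 0, -0.015, -0.002, -0.078, -0.063, 0.004, 0.5, 0, -0.022, -0.002, -0.101, -0.075, 0.005, 0.5, 0, -0.029, -0.002, -0.124, -0.086, 0.005, 0.5, 0, -0.035, -0.002, -0.147, -0.097, 0.006, 0.5, 0, -0.042, -0.002, -0.17, -0.109, 0.007, 0.5, 0, -0.049, -0.002, -0.193, -0.12, 0.007, 0.5]
```

```bash
python3 - <<'E'
from plan import *
b=[-112.2,12.8,-.394]
for g,l in ((19,-12),(19,-28),(14,-28)): step(b,[(.5,0)],g,(l,l),(.03,.03),(10.5,10.5),s0=0)
E
```

```text
tool in box: along -12.9 lat -1.9
end [   0.5   -111.738   12.608   -0.394] joints [-0.06  0.77  0.5   2.26 -1.18  0.37  2.6 ] err 0.0
[0, -0.002, -0.002, 0.041, -0.068, 0.001, 0.5, 0, -0.002, -0.002, 0.04, -0.068, 0.001, 0.5, 0, -0.002, -0.002, 0.04, -0.068, 0.001, 0.5, 0, -0.002, -0.002, 0.039, -0.068, 0.001, 0.5, 0, -0.002, -0.002, 0.039, -0.068, 0.001, 0.5, 0, -0.002, -0.002, 0.038, -0.068, 0.001, 0.5, 0, -0.002, -0.002, 0.038, -0.068, 0.001, 0.5, 0, -0.002, -0.002, 0.037, -0.068, 0.001, 0.5]
tool in box: along -12.9 lat -1.9
end [   0.5   -111.738   12.608   -0.394] joints [-0.02  0.77  0.5   2.26 -1.18  0.36  2.63] err 0.0
[0, -0.002, -0.002, 0.04, -0.174, 0.001, 0.5, 0, -0.002, -0.002, 0.04, -0.174, 0.001, 0.5, 0, -0.002, -0.002, 0.039, -0.174, 0.001, 0.5, 0, -0.002, -0.002, 0.039, -0.174, 0.001, 0.5, 0, -0.002, -0.002, 0.038, -0.174, 0.001, 0.5, 0, -0.002, -0.002, 0.038, -0.174, 0.001, 0.5, 0, -0.002, -0.002, 0.037, -0.174, 0.001, 0.5, 0, -0.002, -0.002, 0.037, -0.174, 0.001, 0.5]
tool in box: along -12.9 lat -1.9
end [   0.5   -111.738   12.608   -0.394] joints [-0.03  0.77  0.51  2.25 -1.17  0.37  2.62] err 0.0
[0, -0.002, -0.002, 0.007, -0.174, 0.002, 0.5, 0, -0.002, -0.002, 0.006, -0.174, 0.002, 0.5, 0, -0.002, -0.002, 0.006, -0.174, 0.002, 0.5, 0, -0.002, -0.002, 0.006, -0.174, 0.002, 0.5, 0, -0.002, -0.002, 0.005, -0.174, 0.002, 0.5, 0, -0.002, -0.002, 0.005, -0.174, 0.002, 0.5, 0, -0.002, -0.002, 0.004, -0.174, 0.002, 0.5, 0, -0.002, -0.002, 0.004, -0.174, 0.002, 0.5]
```

>>> arm_command(commands=[0,0,0,0.03,-0.01,0,0.5,0,0,0,0.06,-0.03,0,0.5,0,0,0,0.06,-0.08,0,0.5,0,0,0,0.06,-0.13,0,0.5,0,0,0,0.06,-0.174,0,0.5,0,0,0,0.05,-0.174,0,0.5,0,0,0,0.03,-0.174,0,0.5,0,0,0,0.02,-0.174,0,0.5])

```text
time_s: 11.02
tcp_pos: [459.3, -207.6, 10.8]
orientation: [0.014, 0.217, 0.976, -0.003]
contact_force: [-3.1, 1.4, 0.5]
opening: 42.5
gripper_force: 0.0
```

```bash
python3 st.py; python3 - <<'E'
from cell import cams
from meas import *
from plan import *
c=cams.camera("top"); np.savez("top4.npz",**c); b=box(c,205)+[2.4,-1.5,0]
step(b,[(28,1/110)],12,(-27,-27),(.03,.08),(10.5,10.5),s0=1)
E
```

```text
11.0167 [ 459.3 -207.6   10.8] [-0.02  0.77  0.5   2.26 -1.18  0.37  2.63] [-3.1  1.4  0.5]
[[-0.905  0.424  0.027]
 [ 0.423  0.906 -0.011]
 [-0.029  0.001 -1.   ]]
corner [ 541.4 -297. ] ctr [ 527.4 -208. ] yaw -0.433 side-edge yaw -0.435 npx 2495 DOCK [-116.016   14.21    -0.395]
tool in box: along -14.6 lat -27.5
end [ 28.    -86.683   5.335  -0.14 ] joints [ 0.08  0.76  0.41  2.2  -1.13  0.33  2.86] err 0.0
[0, -0.001, -0.009, -0.026, -0.001, 0.002, 0.5, -0.001, -0.005, -0.032, -0.058, -0.014, 0.003, 0.5, -0.002, -0.01, -0.056, -0.091, -0.026, 0.004, 0.5, -0.003, -0.015, -0.079, -0.124, -0.038, 0.005, 0.5, -0.004, -0.02, -0.102, -0.158, -0.048, 0.006, 0.5, -0.006, -0.024, -0.126, -0.192, -0.056, 0.007, 0.5, -0.007, -0.029, -0.149, -0.226, -0.064, 0.008, 0.5, -0.009, -0.034, -0.172, -0.261, -0.071, 0.009, 0.5]
```

>>> arm_command(commands=[0,0,-0.01,-0.026,0,0,0.5,0,-0.005,-0.032,-0.058,-0.014,0,0.5,-0.002,-0.01,-0.056,-0.091,-0.026,0.002,0.5,-0.003,-0.015,-0.079,-0.124,-0.038,0.004,0.5,-0.004,-0.02,-0.102,-0.158,-0.048,0.006,0.5,-0.006,-0.024,-0.126,-0.192,-0.056,0.007,0.5,-0.007,-0.029,-0.149,-0.226,-0.064,0.008,0.5,-0.009,-0.034,-0.172,-0.261,-0.071,0.009,0.5])

```text
time_s: 11.73
tcp_pos: [489.7, -233.5, 10.2]
orientation: [0.039, 0.088, 0.995, -0.004]
contact_force: [-3.5, 0.9, -1.9]
opening: 42.8
gripper_force: 1.5
```

```bash
python3 st.py; python3 - <<'E'
from cell import cams
from meas import *
from plan import *
c=cams.camera("top"); np.savez("top5.npz",**c);cv2.imwrite("pics/top5.png",c["color"]); b=box(c,190)+[2.4,-1.5,0]
step(b,[(20,-b[2]/20)],11,(-27,-20),(.05,.08),(10.5,10.5),s0=1)
E
```

```text
11.7333 [ 489.7 -233.5   10.2] [ 0.08  0.76  0.41  2.2  -1.13  0.32  2.86] [-3.5  0.9 -1.9]
[[-0.981  0.176  0.078]
 [ 0.175  0.984 -0.015]
 [-0.079 -0.001 -0.997]]
corner [ 587.8 -301.9] ctr [ 552.  -219.2] yaw -0.179 side-edge yaw -0.18 npx 1974 DOCK [-91.048   3.921  -0.141]
tool in box: along -10.2 lat -24.9
end [ 20.    -68.714   1.014   0.   ] joints [ 0.08  0.77  0.42  2.15 -1.05  0.36  2.91] err 0.0
[-0.001, 0.021, -0.003, -0.002, -0.017, 0, 0.5, -0.002, 0.018, -0.016, -0.024, -0.017, 0.002, 0.5, -0.003, 0.015, -0.028, -0.045, -0.018, 0.004, 0.5, -0.004, 0.012, -0.041, -0.066, -0.018, 0.005, 0.5, -0.005, 0.009, -0.054, -0.087, -0.017, 0.007, 0.5, -0.006, 0.006, -0.066, -0.108, -0.017, 0.009, 0.5, -0.007, 0.004, -0.079, -0.129, -0.016, 0.01, 0.5, -0.008, 0.001, -0.092, -0.15, -0.014, 0.012, 0.5]
```

View pics/top5.png

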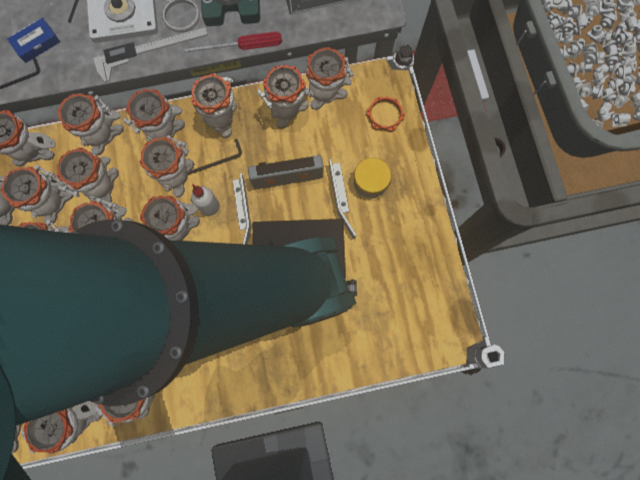

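The top view shows the lid's front edge between the flares, from (253,222) to (343,219), and nearly square. One last short left turn, then a straight push.

>>> arm_command(commands=[0,0.001,-0.003,-0.01,-0.01,0,0.5,-0.002,0.001,-0.016,-0.031,-0.017,0,0.5,-0.003,0.001,-0.028,-0.052,-0.018,0.002,0.5,-0.004,0.001,-0.041,-0.073,-0.018,0.003,0.5,-0.005,0.001,-0.054,-0.094,-0.017,0.005,0.5,-0.006,0.001,-0.066,-0.115,-0.017,0.007,0.5,-0.007,0.001,-0.079,-0.136,-0.016,0.008,0.5,-0.008,0.001,-0.092,-0.157,-0.014,0.01,0.5])

```text
time_s: 12.45
tcp_pos: [514.2, -240.9, 11.4]
orientation: [0.04, 0.02, 0.999, -0.001]
contact_force: [-4.6, -1.4, -1.5]
opening: 42.6
gripper_force: 1.3
```

```bash
python3 st.py; python3 - <<'E'
from cell import cams
from meas import *
from plan import *
c=cams.camera("top"); np.savez("top6.npz",**c); b=box(c,185)+[2.4,-1.5,0]
step(b,[(28,-b[2]/28)],10,(-15,-2),(.08,.15),(10.5,9.5),s0=1)
E
```

```text
12.45 [ 514.2 -240.9   11.4] [ 0.07  0.77  0.42  2.15 -1.05  0.37  2.91] [-4.6 -1.4 -1.5]
[[-0.996  0.039  0.08 ]
 [ 0.039  0.999 -0.004]
 [-0.08  -0.001 -0.997]]
corner [  518.9 -2502. ] ctr [  472.4 -2424.8] yaw -0.046 side-edge yaw 1.534 npx 940 DOCK [-8.672800e+01 -2.203057e+03 -8.000000e-03]
tool in box: along -9.9 lat 2185.0
end [   28.      -56.328 -2204.669    -0.   ] joints [ 1.29  1.69  1.32  0.19  3.32  0.09 -1.86] err 10.963
[0, 0.001, 0.005, 0.112, -14.666, 0.014, 0.5, 0, -0.006, 0.004, 0.086, -14.654, 0.017, 0.5, 0, -0.012, 0.004, 0.06, -14.643, 0.02, 0.5, 0, -0.019, 0.003, 0.035, -14.631, 0.023, 0.5, -0.001, -0.026, 0.002, 0.009, -14.619, 0.026, 0.5, -0.001, -0.032, 0.002, -0.017, -14.607, 0.029, 0.5, -0.001, -0.039, 0.001, -0.042, -14.595, 0.032, 0.5, -0.001, -0.046, 0, -0.068, -14.583, 0.035, 0.5]
```

```bash
python3 - <<'E'
from plan import *
b=[-67.5,1,0]
step(b,[(.5,0)],16,(0,0),(.08,.08),(10.5,10.5),s0=0)
step(b,[(36,0)],10,(0,0),(.08,.2),(10.5,9.5),s0=1)
step(b,[(70,0)],10,(0,0),(.2,.2),(9.5,9.5),s0=36)
E
```

```text
tool in box: along -9.4 lat -20.2
end [  0.5 -67.    1.    0. ] joints [ 0.05  0.76  0.4   2.17 -1.07  0.34  2.91] err 0.0
[-0.001, 0.001, 0, 0.045, 0.135, 0.003, 0.5, -0.001, 0.001, 0, 0.044, 0.135, 0.003, 0.5, -0.001, 0.001, 0, 0.044, 0.135, 0.003, 0.5, -0.001, 0.001, 0, 0.043, 0.135, 0.003, 0.5, -0.001, 0.001, 0, 0.043, 0.135, 0.003, 0.5, -0.001, 0.001, 0, 0.042, 0.135, 0.003, 0.5, -0.001, 0.001, 0, 0.042, 0.135, 0.003, 0.5, -0.001, 0.001, 0, 0.041, 0.135, 0.003, 0.5]
tool in box: along -9.4 lat -20.2
end [ 36.  -31.5   1.    0. ] joints [ 0.22  0.74  0.17  2.15 -1.23  0.18  3.07] err 0.0
[-0.001, 0.001, 0, -0.002, 0.135, 0.006, 0.5, -0.001, -0.01, 0, -0.035, 0.135, 0.01, 0.5, -0.001, -0.022, 0, -0.068, 0.135, 0.014, 0.5, -0.001, -0.033, 0, -0.101, 0.135, 0.017, 0.5, -0.001, -0.045, 0, -0.135, 0.135, 0.021, 0.5, -0.001, -0.056, 0, -0.168, 0.135, 0.025, 0.5, -0.001, -0.067, 0, -0.201, 0.135, 0.028, 0.5, -0.001, -0.079, 0, -0.234, 0.135, 0.032, 0.5]
tool in box: along -9.4 lat -20.2
end [70.   2.5  1.   0. ] joints [ 0.14  0.77  0.26  2.09 -1.14  0.25  2.95] err 0.0
[-0.001, -0.079, 0, -0.234, 0.135, 0.032, 0.5, -0.001, -0.079, 0, -0.266, 0.135, 0.035, 0.5, -0.001, -0.079, 0, -0.299, 0.135, 0.037, 0.5, -0.001, -0.079, 0, -0.331, 0.135, 0.04, 0.5, -0.001, -0.079, 0, -0.363, 0.135, 0.043, 0.5, -0.001, -0.079, 0, -0.395, 0.135, 0.045, 0.5, -0.001, -0.079, 0, -0.428, 0.135, 0.048, 0.5, -0.001, -0.079, 0, -0.46, 0.135, 0.05, 0.5]
```

>>> arm_command(commands=[0,0,0,0.03,0,0,0.5,0,0,0,0.05,0.03,0,0.5,0,0,0,0.05,0.07,0,0.5,0,0,0,0.05,0.11,0,0.5,0,0,0,0.045,0.135,0,0.5,0,0,0,0.03,0.135,0,0.5,0,0,0,0.02,0.135,0.003,0.5,0,0,0,0.01,0.135,0.003,0.5])

```text
time_s: 13.17
tcp_pos: [514.0, -220.1, 10.8]
orientation: [0.04, 0.02, 0.999, -0.001]
contact_force: [-0.4, -0.3, -0.1]
opening: 42.5
gripper_force: 0.0
```

>>> arm_command(commands=[0,0,0,-0.03,0,0.002,0.5,0,0,0,-0.06,0,0.005,0.5,0,0,0,-0.09,0,0.007,0.5,0,0,0,-0.12,0,0.01,0.5,0,0,0,-0.15,0,0.012,0.5,0,0,0,-0.18,0,0.014,0.5,0,0,0,-0.21,0,0.016,0.5,0,0,0,-0.24,0,0.018,0.5])

```text
time_s: 13.83
tcp_pos: [545.6, -221.4, 10.0]
orientation: [0.037, 0.021, 0.999, -0.0]
contact_force: [-6.0, -0.1, 0.3]
opening: 42.6
gripper_force: 1.7
```

```bash
python3 st.py; python3 - <<'E'
from cell import cams
from meas import *
c=cams.camera("scene"); np.savez("scene7.npz",**c);a=c["color"][160:340,200:440]
d=cams.camera("top"); np.savez("top7.npz",**d);e=d["color"][120:300,200:440]
cv2.imwrite("pics/7.png",cv2.resize(np.vstack([a,e]),None,fx=1.65,fy=1.65,interpolation=cv2.INTER_CUBIC))
E
```

```text
13.8333 [ 545.6 -221.4   10. ] [-0.01  0.8   0.47  2.1  -1.02  0.42  2.82] [-6.  -0.1  0.3]
[[-0.996  0.042  0.074]
 [ 0.042  0.999 -0.002]
 [-0.074  0.001 -0.997]]
```

View pics/7.png

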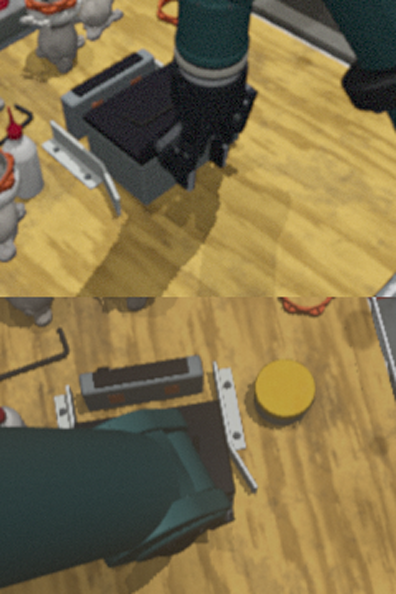

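In both crops the box is between the rails and square: in the top half it lines up with the stop, and in the bottom half its right lid edge runs parallel to the right rail. Pushing on straight.

>>> arm_command(commands=[0,0,0,-0.03,0,0.002,0.5,0,0,0,-0.06,0,0.004,0.5,0,0,0,-0.09,0,0.006,0.5,0,0,0,-0.12,0,0.008,0.5,0,0,0,-0.145,0,0.01,0.5,0,0,0,-0.17,0,0.012,0.5,0,0,0,-0.19,0,0.014,0.5,0,0,0,-0.2,0,0.014,0.5])

```text
time_s: 14.6
tcp_pos: [580.0, -222.5, 11.1]
orientation: [0.04, 0.02, 0.999, -0.001]
contact_force: [-4.5, 1.1, -1.7]
opening: 42.4
gripper_force: 2.1
```

>>> arm_command(commands=[0,0,0,-0.005,0,0,0.5,0,0,0,-0.01,0,0,0.5,0,0,0,-0.015,0,0.001,0.5,0,0,0,-0.02,0,0.001,0.5,0,0,0,-0.025,0,0.002,0.5,0,0,0,-0.03,0,0.002,0.5,0,0,0,-0.035,0,0.002,0.5,0,0,0,-0.04,0,0.003,0.5])

```text
time_s: 15.27
tcp_pos: [582.3, -222.7, 11.0]
orientation: [0.038, 0.021, 0.999, -0.0]
contact_force: [-11.7, 1.6, 3.8]
opening: 42.9
gripper_force: 0.9
```

>>> arm_command(commands=[0,0,0,-0.004,0,0,0.5,0,0,0,-0.008,0,0,0.5,0,0,0,-0.012,0,0,0.5,0,0,0,-0.016,0,0,0.5,0,0,0,-0.02,0,0,0.5,0,0,0,-0.02,0,0,0.5,0,0,0,-0.02,0,0,0.5,0,0,0,-0.02,0,0,0.5])

```text
time_s: 15.93
tcp_pos: [582.2, -222.8, 10.7]
orientation: [0.036, 0.021, 0.999, 0.0]
contact_force: [-15.2, 1.0, 3.6]
opening: 42.9
gripper_force: 0.0
```

```bash
python3 st.py
```

```text
15.9333 [ 582.2 -222.8   10.7] [-0.05  0.83  0.52  2.02 -0.98  0.49  2.74] [-15.2   1.    3.6]
[[-0.997  0.042  0.072]
 [ 0.042  0.999 -0.001]
 [-0.072  0.002 -0.997]]
```

>>> arm_command(commands=[0,0,0,0.05,0,0,0.5,0,0,0,0.1,0,0,0.5,0,0,0,0.16,0,0,0.5,0,0,0,0.22,0,-0.01,0.5,0,0,0,0.28,0,-0.02,0.5,0,0,0,0.34,0,-0.03,0.5,0,0,0,0.4,0,-0.03,0.5,0,0,0,0.42,0,-0.04,0.5])

```text
time_s: 16.6
tcp_pos: [523.0, -220.6, 12.4]
orientation: [0.039, 0.021, 0.999, -0.001]
contact_force: [0.3, -0.4, 0.5]
opening: 42.8
gripper_force: 0.0
```

>>> arm_command(commands=[0,0,0,0.02,0,-0.1,0.5,0,0,0,0.02,0,-0.24,0.5,0,0,0,0.02,0,-0.4,0.5,0,0,0,0.02,0,-0.55,0.5,0,0,0,0.02,0,-0.7,0.5,0,0,0,0.02,0,-0.85,0.5,0,0,0,0.02,0,-0.95,0.5,0,0,0,0.02,0,-1,0.5])

```text
time_s: 17.27
tcp_pos: [510.9, -220.5, 163.7]
orientation: [0.042, 0.02, 0.999, -0.001]
contact_force: [0.3, -0.5, -1.0]
opening: 43.0
gripper_force: 0.0
```

>>> arm_command(commands=[0,0,0,0,0.1,-0.05,0.5,0,0,0,0,0.24,-0.1,0.5,0,0,0,0,0.4,-0.2,0.5,0,0,0,0,0.55,-0.3,0.5,0,0,0,0,0.7,-0.35,0.5,0,0,0,0,0.85,-0.4,0.5,0,0,0,0,0.95,-0.4,0.5,0,0,0,0,1,-0.4,0.5])

```text
time_s: 17.93
tcp_pos: [511.4, -67.0, 221.1]
orientation: [0.04, 0.018, 0.999, -0.0]
contact_force: [0.8, -0.0, -0.4]
opening: 42.3
gripper_force: 0.0
```

>>> arm_command(commands=[0,0,0,0,0.1,0,0.5,0,0,0,0,0.24,0,0.5,0,0,0,0,0.4,0,0.5,0,0,0,0,0.55,0,0.5,0,0,0,0,0.7,0,0.5,0,0,0,0,0.85,0,0.5,0,0,0,0,0.95,0,0.5,0,0,0,0,1,0,0.5])

```text
time_s: 18.6
tcp_pos: [517.4, 82.1, 220.6]
orientation: [0.04, 0.019, 0.999, -0.001]
contact_force: [0.0, -0.1, -0.6]
opening: 42.5
gripper_force: 0.0
```

```bash
python3 st.py; python3 - <<'E'
from cell import cams
from h import *
from plan import w2d
d=cams.camera("top"); P=cloud(d); cv2.imwrite("pics/8.png",d["color"])
o=blobs(P,72,88,(225,165,350,275),500)
q=max(o,key=lambda t:t[0])[2]; r=cv2.minAreaRect(q[:,:2].astype(np.float32)); print(w2d(r[0],0)[:2])
blobs(P,50,70,(235,140,335,185),200)
blobs(P,33,50,(345,150,400,205)); blobs(P,25,140,(188,170,222,220))
E
```

```text
18.6 [517.4  82.1 220.6] [-0.97  0.5   0.99  2.15 -0.63  0.72  1.96] [ 0.  -0.1 -0.6]
[[-0.996  0.038  0.079]
 [ 0.037  0.999 -0.003]
 [-0.079 -0.    -0.997]]
72 n 5208 px [289. 199.] mean [ 640.8 -224.5   79.8] rect [ 642.9 -224.9] [149.8 101. ] 87.64
   corners [[589.2999877929688, -297.70001220703125], [690.2999877929688, -301.8999938964844], [696.4000244140625, -152.10000610351562], [595.5, -148.0]]
[0.0053118  1.68021115]
50 n 738 px [285. 165.] mean [ 707.5 -228.8   61.9] rect [ 708.8 -229. ] [129.8  21.3] 87.52
   corners [[695.4000244140625, -293.3999938964844], [716.7000122070312, -294.29998779296875], [722.2999877929688, -164.60000610351562], [701.0, -163.6999969482422]]
33 n 1061 px [372. 175.] mean [ 665.2 -375.4   41.1] rect [ 666.1 -376. ] [64.1 65. ] 9.18
   corners [[629.2999877929688, -349.1000061035156], [639.7000122070312, -413.20001220703125], [703.0, -403.0], [692.5999755859375, -338.79998779296875]]
25 n 527 px [203. 198.] mean [675.8 -83.   67.8] rect [680.  -79.8] [32.6 39. ] 27.01
   corners [[656.5999755859375, -69.80000305175781], [674.2999877929688, -104.5999984741211], [703.2999877929688, -89.80000305175781], [685.5999755859375, -55.0]]
25 n 82 px [191. 210.] mean [670.7 -52.4  35.5] rect [672. -53.] [14.3 27.9] 81.01
   corners [[657.0, -57.79999923706055], [684.5999755859375, -62.20000076293945], [686.9000244140625, -48.099998474121094], [659.2999877929688, -43.70000076293945]]
```

View pics/8.png

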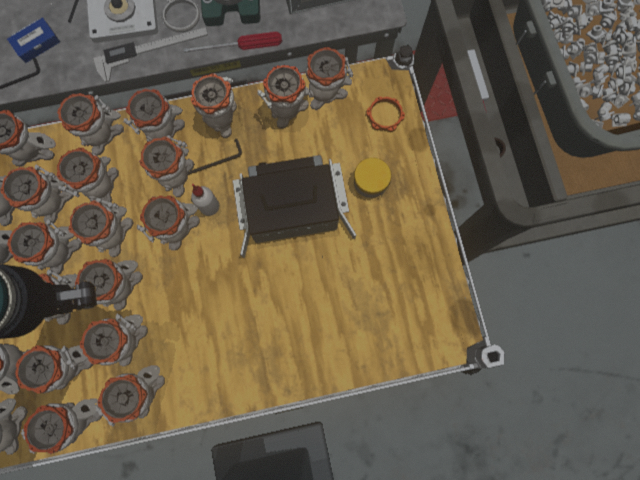

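The picture shows the box docked at (290,200), square between the rails and against the stop. It measures x about 0 mm, y about 1.7 mm and yaw within 0.01 rad. The bottle and tub have not moved, and the arm is well clear on the left.

```bash
python3 -c "
from cell import env
print(env.get_state()['qd'].round(3)); print(env.sign_off())"
```

```text
[ 0.032 -0.008  0.018  0.01   0.014 -0.01   0.035]
the job is handed in; nothing more can be done
None
```

I pushed the battery box home into the dock and handed the job in at about 19 s: it sits square against the back stop, about 2 mm off the centre line, with the arm clear and the bottle and tub unmoved; sign-off returned no verdict.

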